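Charge the wax melting pot from a chute

ROBOT

A 6-joint arm with a two-finger parallel gripper is mounted at the origin on the work surface. World frame = base frame: x ahead of the robot, y to its left, z up, the work surface at z = 0. Lengths are in mm, angles in rad, forces in N, time in s.
With the tool pointing down it reaches from about 300 to 775 mm from the base axis. Payload 14.6 kg.
Tool frame: the origin (TCP) lies between the finger pads; the fingertips stand 19 mm ahead of it and the grasp point (between the pads) is the TCP; z points along the fingers, y is the line along which they close (so a half turn about z gives the same grasp; the last joint's range is limited). The gripper opens to 94 mm and grips with 3 to 60 N. Pads are 16 mm wide; open, the fingers measure 119 mm over their backs; the gripper's body (75 mm by 177 mm) begins 78 mm behind the grasp point.
Start: joints at [1.238, 0.3, 1.521, -0, 1.321, -0.067], TCP at [144.472, 530.676, 224.446] pointing down, gripper open.
Joint ranges: [-3.03, 3.03], [-0.79, 2.21], [0.23, 2.52], [-1.04, 4.18], [0, 3.07], [-2.55, 2.55]. Speed limits (rad/s): [2.22, 2.22, 2.57, 3.14, 3.14, 3.14].

INTERFACE

Orientations are given as [roll, pitch, yaw] about the fixed x, y, z axes, in that order (R = Rz(yaw) Ry(pitch) Rx(roll)).
In Python, from cell import monitor, imaging, job, find_in, trace gives the robot as it stands. The module is installed in compiled form; this text tells all that it offers.
- The arm moves only by the tool arm_command, never from a script. Its argument "steps" is a list of rows, each a list of 5 numbers: the opening, from 0 (shut) to 1 (fully open), then the shift along the tool's x, y, z in mm, then the turn about the tool's z in degrees. In form: [[gripper, dx, dy, dz, turn], ...]. A call has 1 to 20 rows; each row is the pose to reach, as a shift and turn from the pose commanded when the call began, along the tool's axes at that moment; what a row does not reach only later rows make up. A row lasts 1/8 s, in which the tool goes at most 62.5 mm and 10.7 degrees, less where a joint would pass 70% of its speed; a pose out of reach is approached as far as the arm can. A call with a gripper value outside its range is refused whole. The fingers move at their own pace and stop on an object; "force" is the grip in N (left out, the last holds). Time passes only in rows, so rows that repeat a pose let the fingers close. It gives the time, the measured TCP pose, the force, the opening and the grip force at its end, in the units of the state.
- monitor.read_state(): the state, without advancing time (a new reading comes with each control period).
- imaging.camera(name): name is "scene" or "top" or "wrist"; returns a dict with "img" (480x640x3 uint8, red, green, blue), "mtx" (3x3 intrinsics, pixels), "D" ([k1, k2, p1, p2, k3] as OpenCV has them; the pictures are not rectified), "view" (4x4, takes a point from world to camera coordinates). Camera axes: x right, y down, z forward; pixel columns grow to the right and rows downward; lengths in mm; the calibration is good to about 2 mm. A picture is of the moment at which its call begins. There is no depth.
- job.sign_off(): hands the job in; it is judged then, once.
Trained networks look in a picture, given as the dict that the camera call returned (one of the last four; its "shot" number tells which), for a name from the list of things; names that differ only in an ending like _2 or _b are one class to them, and where a whole thing is asked for, a point or a joint stands for the part that bears it (a point fixed in the world has none). Each returns a list of dicts, best first, with "p" (0 to 1); they miss things now and then, are a little off and sometimes report something else, mostly with a low value. They report only what shows in the picture. A call takes as long as a camera call. They do not tell look-alikes from the thing itself.
- find_in(picture, target): "rect" ([centre column, centre row, width, height] in pixels, round what is visible of it).
- trace(picture, target): "region" (480x640 bool, what is visible of it) and "rect" ([centre column, centre row, width, height] in pixels, round what is visible of it).
The state is a dict: "clock": time; "joints": joint angles; "qd": joint speeds; "effort": joint torques, N m; "eef_pos": TCP position; "eef_rot": TCP orientation; "wrist_force": force on the tool from outside, world axes, zero at the start; "moment": the same for the moment, N m; "finger_gap": finger opening in mm; "finger_force": force on a finger pad.
Only numpy, scipy, OpenCV 4.12 (cv2) and the standard library are available. Lean on these libraries where they do the work, as an engineer would, in place of code of your own. Each camera call takes 0.05 s, during which the arm holds its last target. There are 200 camera calls.

TASK

Lift the sheet-metal chute by its grip bar and tip it over the melting pot's neck so that all four wax blocks slide down it into the pot. Then set the chute back down flat on the bench and swing the pot's cover fully shut over the neck, leaving everything else on the bench where it is.

Things in the scene. Friction and masses are not known exactly. Their poses are not given: they have to be found in the camera images.
- pot: navy enamel melting pot, 170 mm across, on a white hot plate (200 x 200 x 35 mm, cold), all fixed. Its shoulder narrows to a bare steel filler neck. Pot floor 40 mm above the bench, with a cone 70 mm wide and 35 mm tall in its middle that spreads the wax. Origin: on the bench under the axis of pot and neck; z up; pivot post and dial at local -x. Side handles at +-y reach 109 mm out
- mouth (a point): centre of the filler neck's open top, level with its rim, 150 mm above the bench; the neck is 72 mm inside and 80 mm outside diameter and 38 mm deep
- pivot (a point): upright pivot axis of the cover, on a post 58 mm from the neck's axis towards the pot's local -x; 152 mm above the bench
- cover (a joint): flat round steel cover (92 mm across, 5 mm thick, underside 2 mm above the neck's rim) on an arm that swings level about the pivot. 0 = shut, centred over the neck; positive = open, counter-clockwise seen from above, to 2.5 rad. It starts open, clear of the neck, stays where it is left, takes about 1 N at the knob to move and has a stop at 0
- cover_knob (a point): middle of the cover's wooden knob: an upright round peg 18 mm in diameter and 32 mm tall, at the middle of the disc, 58 mm from the pivot; it swings with the cover. This point is 173 mm above the bench, 16 mm above the disc's top and 16 mm below the knob's top
- chute: hand chute of sheet aluminium, about 180 g: straight trough 220 mm long, 42 mm wide outside, 38 inside, floor 3 mm thick, walls to 33 mm height; open at local -x (the lip), end wall at +x. Grip bar above it on two straps (x = -25 and +55 mm, 46 mm wide, 80 mm high). Origin: middle of the underside; z up, y across. Stands flat on the bench, lip roughly towards the robot
- chute_lip (a point): middle of the trough floor's top edge at the open end, at (-110, 0, 3) mm in the chute's frame. The wax begins to slide when the chute leans some 19 to 26 degrees, lip down; 40 to 45 degrees empties it
- chute_grip (a point): centre of the wooden grip bar, at (15, 0, 68) mm in the chute's frame; the bar runs along the chute's x, is 16 mm wide (y) and 20 mm tall, with 68 mm free between the straps and 25 mm of clear air down to the top of the trough's walls
- wax1: block of casting wax, cream, 26 x 22 x 20 mm, about 11 g, one of four alike lying loose in single file in the chute, towards its closed end (number 1 counted from the closed end). Origin: centre of the face it starts on
- wax2: block of casting wax, cream, 26 x 22 x 20 mm, about 11 g, one of four alike lying loose in single file in the chute, towards its closed end (number 2 counted from the closed end). Origin: centre of the face it starts on
- wax3: block of casting wax, cream, 26 x 22 x 20 mm, about 11 g, one of four alike lying loose in single file in the chute, towards its closed end (number 3 counted from the closed end). Origin: centre of the face it starts on
- wax4: block of casting wax, cream, 26 x 22 x 20 mm, about 11 g, one of four alike lying loose in single file in the chute, towards its closed end (number 4 counted from the closed end). Origin: centre of the face it starts on
- brush: bystander: brush with wooden handle, 200 mm long, lying on the bench between pot and chute; origin: middle of its underside, along x
- spatula: bystander: spatula with dark wooden handle, 280 mm long, lying at the right; origin: middle of its underside, along x
- ladle: bystander: ladle-spoon with wooden handle, 220 mm long, lying at the left; origin: middle of its underside, along x
- beaker: bystander: open paper beaker, 76 mm across, 100 mm tall, standing at the far middle; origin: centre of its underside
- bottle: bystander: clear bottle, 64 mm across, 190 mm tall, standing at the far side; origin: centre of its underside
- blank: bystander: plaster mould blank, 110 x 85 x 32 mm, lying nearest the robot in the middle; origin: centre of its underside
- pencil: bystander: pencil, 178 mm long, 8 mm thick, lying at the right, near the robot; origin: middle of its underside, along x
Not all that is in view belongs to the job. What is shaped like the chute but blue is not meant.

How it is judged (in metres and radians):
On the way, in this order (a step that is already met when the one before it is completed fails the run):
1. the chute is tipped by more than 17 degrees with its lip above the neck (within 60 mm of its axis, less than 100 mm over the rim) and at least one wax block still in it (horizontal distance between chute_lip and mouth below 0.06 m and z of chute_lip in the frame of mouth between -0.04 and 0.1 m and angle between chute's own z axis and vertical above 0.3 rad and distance between any of wax1, wax2, wax3, wax4 and chute below 0.11 m), for 0.05 s.
2. all four wax blocks are inside the pot (horizontal distance between each of wax1, wax2, wax3, wax4 and pot below 0.078 m and z of wax1 in the frame of pot between 0.03 and 0.128 m and z of wax2 in the frame of pot between 0.03 and 0.128 m and z of wax3 in the frame of pot between 0.03 and 0.128 m and z of wax4 in the frame of pot between 0.03 and 0.128 m), for 0.2 s.
3. the chute stands flat on the bench again (height (world z) of chute below 0.006 m and angle between chute's own z axis and vertical below 0.06 rad), for 0.2 s.
At the end, for the whole second after the job is handed in: All four wax blocks lie at rest in the pot, below the rim of its neck (origin of each at least 22 mm below it), the chute stands upright and flat on the bench (within 6 mm and 3 degrees), and the cover is shut to within 0.12 rad (all of step 2 and all of step 3 and linear speed of each of wax1, wax2, wax3, wax4 below 0.03 m/s and linear speed of chute below 0.02 m/s and value of joint cover below 0.12 rad); the robot touches nothing.
It fails at once if one of the bystanders (brush, spatula, ladle, beaker, bottle, blank, pencil) is moved by more than 40 mm (distance of any of brush, spatula, ladle, beaker, bottle, blank, pencil from where it was at the start of the episode above 0.04 m).
It also fails if it takes over 72 s, if anything falls off the work surface, if the arm or the gripper's body presses on something with over 40 N, if the wrist force passes 120 N, or if a joint passes its speed limit or range.

## Working session

There is one attempt and no reset: what is moved stays moved. The work goes in short steps, Python scripts to look and compute and a tool call to move; the robot and the scene stay as the last step left them, time stands still between calls to the robot, and variables do not carry over. Pictures are saved under pics/ and viewed, at most 10 in all, crops included, and the job is handed in when it is done.

Besides the shell and the picture viewer there is one more tool, called after "Call:" as name([rows], argument=value, ...), one row to a line, values as JSON. arm_command: Moves the arm, as the interface text tells. Its arguments: {"type":"object","properties":{"steps":{"type":"array","items":{"type":"array","items":{"type":"number"}}},"force":{"type":"number"}},"required":["steps"]}

```bash
mkdir -p pics
cat > h.py <<'E'
import numpy as np, cv2
from cell import monitor, imaging, job, find_in, trace
def ray(c,px):
    u=cv2.undistortPoints(np.array([[px]],float),np.array(c['mtx'],float),np.array(c['D'],float))[0,0]
    V=np.array(c['view']);R=V[:3,:3];t=V[:3,3]
    return -R.T@t, R.T@np.array([u[0],u[1],1.])
def atz(c,px,z):
    o,d=ray(c,px);return o+d*(z-o[2])/d[2]
def proj(c,P):
    V=np.array(c['view']);r=cv2.Rodrigues(V[:3,:3])[0]
    return cv2.projectPoints(np.array(P,float).reshape(-1,1,3),r,V[:3,3],np.array(c['mtx'],float),np.array(c['D'],float))[0][:,0]
def save(n,im): cv2.imwrite('pics/'+n,np.ascontiguousarray(im[:,:,::-1]))
E
python3 - <<'E'
from h import *
np.set_printoptions(precision=1,suppress=True)
s=monitor.read_state();print(s)
for n in['top','scene']:
    c=imaging.camera(n);save(n+'1.png',c['img'])
    print(n,'cam at',ray(c,[320,240])[0])
    for t in['pot','chute','cover','cover_knob','chute_grip','wax1','mouth','brush','blank','beaker','bottle']:
        try:print(t,[(np.round(d['rect'],1).tolist(),round(d['p'],2)) for d in find_in(c,t)[:5]])
        except Exception as e:print(t,e)
E
```

```text
{'clock': 0.0, 'joints': array([ 1.2,  0.3,  1.5, -0. ,  1.3, -0.1]), 'qd': array([ 0., -0., -0., -0., -0., -0.]), 'effort': array([  0. , -53.2, -35.3,   0.1,   0. ,  -0. ]), 'eef_pos': array([144.4, 530.5, 223.9]), 'eef_rot': array([-3.1, -0. ,  2.9]), 'wrist_force': array([-0.2,  1.4, -0.6]), 'moment': array([-0., -0.,  0.]), 'finger_force': 0.0, 'finger_gap': 94.33714512750633}
top cam at [ 314.7   82.  1790.1]
pot [([420.1, 236.3, 81.7, 74.8], 0.97)]
chute [([136.9, 307.1, 61.3, 60.8], 0.96), ([262.8, 244.8, 34.2, 77.0], 0.79), ([225.9, 329.6, 37.3, 74.3], 0.61)]
cover [([411.6, 258.1, 41.4, 34.0], 0.71)]
cover_knob [([413.9, 256.9, 41.0, 34.9], 0.77)]
chute_grip [([141.6, 308.9, 67.5, 70.0], 0.8), ([226.9, 328.7, 33.9, 78.2], 0.72), ([264.4, 244.7, 35.7, 79.6], 0.56), ([344.2, 286.2, 34.3, 38.8], 0.4)]
wax1 [([345.5, 283.3, 32.3, 39.8], 0.7), ([412.9, 256.3, 43.3, 35.0], 0.18)]
mouth [([422.1, 240.5, 78.8, 75.8], 0.6), ([413.6, 259.1, 41.9, 29.4], 0.56)]
brush [([333.8, 218.6, 15.6, 66.6], 0.62)]
blank [([344.8, 285.5, 34.9, 40.3], 0.88)]
beaker [([322.2, 159.4, 29.9, 31.9], 0.
[... 250 characters left out ...]
91.4, 51.7, 65.1], 0.61)]
cover [([298.6, 178.1, 30.5, 23.7], 0.75)]
cover_knob [([299.2, 174.8, 34.8, 28.8], 0.73)]
chute_grip [([361.1, 307.3, 56.6, 66.0], 0.98), ([454.1, 292.1, 47.4, 59.9], 0.97), ([515.4, 372.1, 97.6, 42.5], 0.94)]
wax1 [([347.0, 326.3, 16.6, 8.4], 0.58), ([369.3, 301.8, 7.0, 8.7], 0.42), ([307.1, 159.4, 10.0, 7.3], 0.4), ([363.5, 311.6, 3.6, 2.5], 0.35)]
mouth [([273.9, 203.3, 82.1, 75.3], 0.68), ([362.5, 308.6, 56.4, 62.0], 0.18)]
brush [([298.6, 269.9, 54.9, 42.3], 0.67), ([363.6, 309.4, 4.9, 1.9], 0.6)]
blank [([350.1, 233.7, 45.6, 38.5], 0.93)]
beaker [([249.6, 296.8, 29.3, 36.4], 0.8), ([393.1, 378.9, 66.1, 54.3], 0.68)]
bottle [([214.8, 242.2, 27.5, 52.8], 0.93)]
```

Run:
```python
import cv2
a=cv2.imread('pics/top1.png')[120:380,90:490];cv2.imwrite('pics/topc.png',cv2.resize(a,(800,520),interpolation=3))
```

```text
(no output)
```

View pics/topc.png

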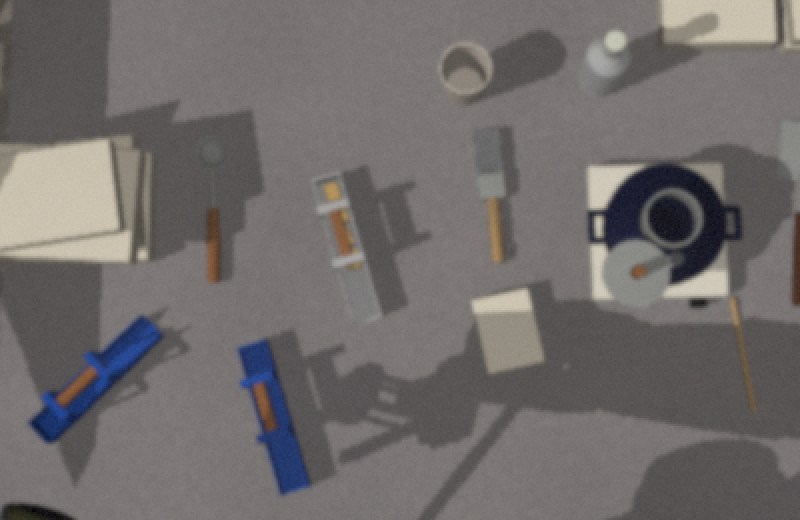

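View pics/scene1.png

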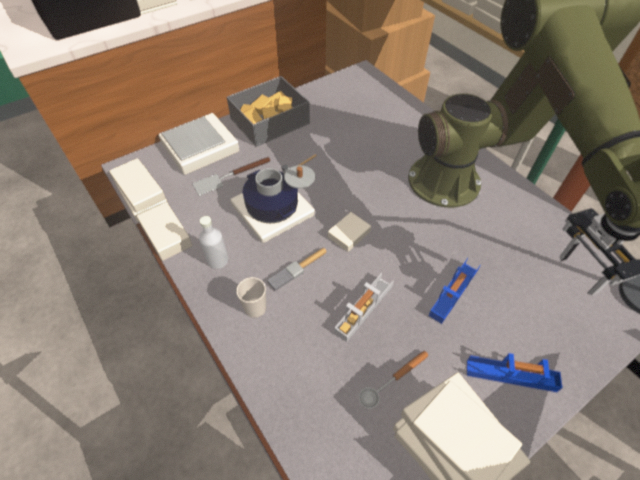

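The chute-shaped things in the top picture are a grey one with cream blocks at (263,245), a blue one at (226,330) and a blue one at (137,307). The grey one is the aluminium chute with the wax. The pot is at (420,236) and its open cover at (412,258), towards the robot and to the left of the neck.

Run:
```python
from h import *
np.set_printoptions(precision=1,suppress=True)
c=imaging.camera('top');im=c['img']
a=im[190:290,220:310];save('chute_crop.png',cv2.resize(a,None,fx=5.5,fy=5.5,interpolation=cv2.INTER_CUBIC))
b=im[190:290,380:480];save('pot_crop.png',cv2.resize(b,None,fx=6,fy=6,interpolation=cv2.INTER_CUBIC))
for d in trace(c,'chute')[:4]:
    m=d['region'].astype(np.uint8);pts=np.argwhere(m)[:,::-1].astype(np.float32)
    r=cv2.minAreaRect(pts);box=cv2.boxPoints(r)
    print(d['p'],r,'\n',np.array([atz(c,p,20)[:2] for p in box]))
for n,p,z in[('plate?',(420,236),35),('knob_crop',(90+638/2,120+271/2),173),('neck',(90+672/2,120+218/2),150),('post',(90+675/2,120+259/2),155),('bottle',(393,152),100),('beaker',(322,159),50),('blank',(344,285),32)]: print(n,atz(c,p,z))
c2=imaging.camera('scene')
print('neck scene',atz(c2,(268,176),150),'knob',atz(c2,(299,172),173))
```

```text
0.82 ((135.5618438720703, 307.9649658203125), (20.86206817626953, 78.44827270507812), 46.39718246459961) 
 [[298.4 704.5]
 [453.2 544.2]
 [409.  501.2]
 [255.2 661.4]]
0.79 ((262.8800048828125, 244.16000366210938), (76.6399917602539, 17.03999900817871), 73.73979187011719) 
 [[639.  291.4]
 [652.9 243.2]
 [434.9 180. ]
 [421.5 227.5]]
0.58 ((225.93701171875, 328.46722412109375), (76.33679962158203, 18.569766998291016), 72.47443389892578) 
 [[389.6 400.9]
 [405.4 349.7]
 [197.4 281.8]
 [182.1 332.2]]
plate? [ 554.1 -223.6   35. ]
knob_crop [ 482.9 -168.4  173. ]
neck [ 557.5 -220.6  150. ]
post [ 500.6 -221.8  155. ]
bottle [ 788.5 -143.   100. ]
beaker [783.   59.8  50. ]
blank [413.9   0.   32. ]
neck scene [ 556.6 -227.9  150. ] knob [ 482.8 -169.1  173. ]
```

View pics/chute_crop.png

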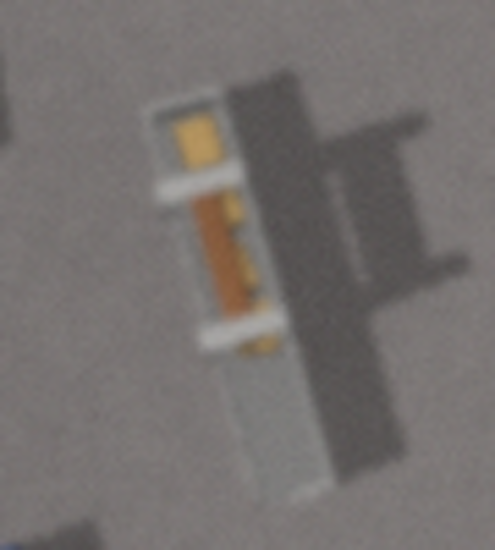

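View pics/pot_crop.png

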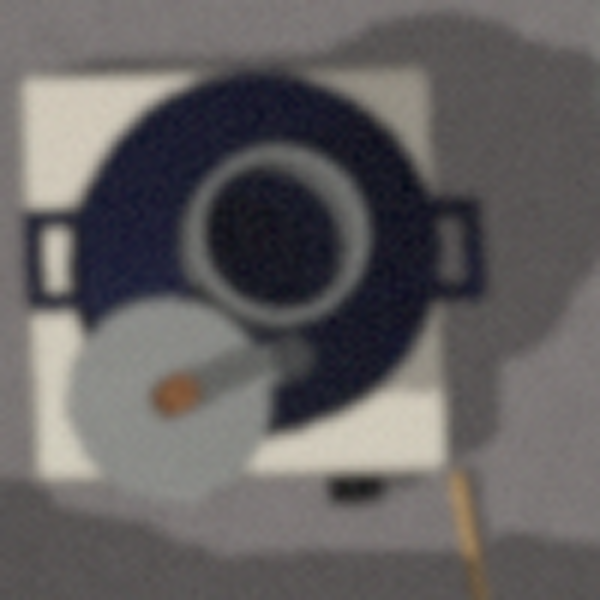

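The crop confirms it: bare grey metal, wooden bar, and wax blocks at the far (upper) closed end. The lip is at about (272,279) in the full picture. The pot crop shows the open neck centred at about (426,229), the knob at about (409,256) and the pivot at about (429,249).

```bash
cat >> h.py <<'E'
def go(x,y,z,yaw_deg):
    s=monitor.read_state();R=s['eef_rot'];p=s['eef_pos'];yw=R[2]
    tx=np.array([np.cos(yw),np.sin(yw)]);ty=np.array([np.sin(yw),-np.cos(yw)])
    d=np.array([x,y])-p[:2];t=(np.degrees(yw)-yaw_deg+180)%360-180
    print('from',p.round(1),'yaw',np.degrees(yw).round(1),'dx dy dz turn',(d@tx).round(1),(d@ty).round(1),round(p[2]-z,1),round(t,1))
E
python3 -c "
from h import *
go(557,241,250,196.3)"
```

```text
from [144.5 530.7 224.4] yaw 164.8 dx dy dz turn -474.1 -171.1 -25.6 -31.5
```

Call:
arm_command([
  [0.7, -60, -21, -26, -5],
  [0.7, -120, -43, -26, -12],
  [0.7, -180, -65, -26, -20],
  [0.7, -240, -86, -26, -28],
  [0.7, -300, -108, -26, -31],
  [0.7, -360, -130, -26, -31],
  [0.7, -420, -150, -26, -31],
  [0.7, -474, -171, -26, -31],
  [0.7, -474, -171, -26, -31],
  [0.7, -474, -171, -26, -31],
])

```text
clock: 2.6
eef_pos: [556.9, 241.1, 250.1]
eef_rot: [3.142, -0.001, -2.867]
wrist_force: [-0.9, 1.0, -0.2]
finger_gap: 65.4
finger_force: 0.0
```

Run:
```python
from h import *
np.set_printoptions(precision=1,suppress=True)
go(557,241,250,196.3)
c=imaging.camera('wrist');save('w1.png',c['img']);print(ray(c,[320,240])); print(proj(c,[[536,235,0],[550,239,68]]))
for t in['chute','chute_grip']: print([(d['rect'],d['p']) for d in find_in(c,t)])
```

```text
from [556.9 241.1 250.1] yaw -164.3 dx dy dz turn -0.1 -0.1 0.1 -0.6
(array([487.9, 221.7, 409.5]), array([ 0.2,  0.1, -1. ]))
[[320.1 193.7]
 [320.1 216.8]]
[([605.4, 152.7, 65.4, 69.6], 0.88), ([318.6, 193.3, 49.7, 198.3], 0.73), ([497.9, 55.3, 88.8, 110.6], 0.6)]
[([317.4, 191.8, 47.0, 206.1], 0.87), ([605.9, 153.7, 63.3, 69.6], 0.71), ([494.6, 56.6, 86.8, 111.2], 0.63)]
```

View pics/w1.png

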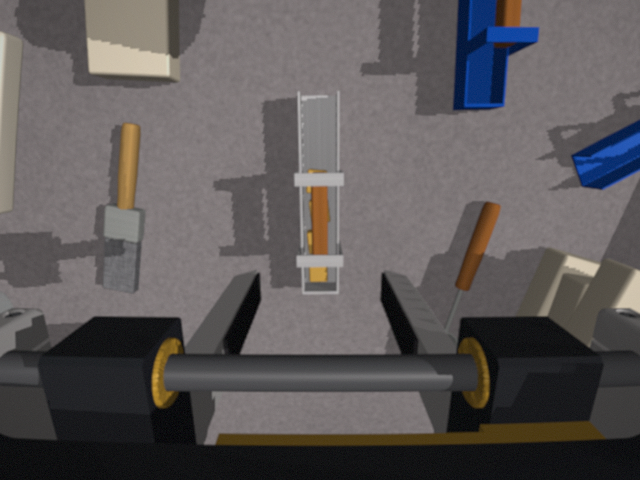

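The wrist view shows the grey chute upright in the picture. Its strap tops are at (319,180) and (320,261), the bar is between them, the lip at (320,95) and the closed end at (321,292).

Run:
```python
from h import *
np.set_printoptions(precision=1,suppress=True)
c=imaging.camera('wrist')
im=cv2.cvtColor(c['img'],cv2.COLOR_RGB2HSV)[80:300,285:355]
cv2.imwrite('pics/w1c.png',cv2.resize(c['img'][80:300,285:355,::-1],None,fx=2.7,fy=2.7))
a=atz(c,(319,180),80);b=atz(c,(320,261),80);l=atz(c,(320.,96),3);e=atz(c,(321,293),33)
print(a,b,np.linalg.norm(b-a),np.degrees(np.arctan2(*(b-a)[1::-1])))
print(l,e,np.linalg.norm((e-l)[:2]),np.degrees(np.arctan2(*(e-l)[1::-1])))
u=(b-a)/np.linalg.norm(b-a);print('grip15',a+u*40,'x22',a+u*47,'from lip',l+125*u)
m=(im[...,0]<12)&(im[...,1]>150);m=np.argwhere(m)[:,::-1]+[285,80];
r=cv2.minAreaRect(m.astype(np.float32));print(r);print(atz(c,r[0],78),[atz(c,p,78)[:2] for p in cv2.boxPoints(r)])
```

```text
[514. 229.  80.] [590.  251.7  80. ] 79.3479729538186 16.572267967813584
[432.3 206.6   3. ] [641.9 267.6  33. ] 218.27505434544622 16.210883676957167
grip15 [552.3 240.4  80. ] x22 [559.  242.4  80. ] from lip [552.1 242.3   3. ]
((0.0, 0.0), (0.0, 0.0), 0.0)
[437.2 -84.9  78. ] [array([437.2, -84.9]), array([437.2, -84.9]), array([437.2, -84.9]), array([437.2, -84.9])]
```

Call:
arm_command([
  [0.7, -3.6, 1, 60, -0.6],
  [0.7, -3.6, 1, 120, -0.6],
  [0.7, -3.6, 1, 165, -0.6],
  [0.7, -3.6, 1, 182, -0.6],
  [0.7, -3.6, 1, 182, -0.6],
  [0.1, -3.6, 1, 182, -0.6],
  [0.1, -3.6, 1, 182, -0.6],
  [0.1, -3.6, 1, 182, -0.6],
  [0.1, -3.6, 1, 182, -0.6],
  [0.1, -3.6, 1, 182, -0.6],
], force=40)

```text
clock: 4.05
eef_pos: [560.1, 243.1, 68.5]
eef_rot: [-3.142, 0.0, -2.856]
wrist_force: [-0.0, -0.4, 0.5]
finger_gap: 19.1
finger_force: 0.5
```

Call:
arm_command([
  [0.1, 0, 0, 0, 0],
  [0.1, 0, 0, 0, 0],
  [0.1, 0, 0, -5, 0],
  [0.1, 0, 0, -20, 0],
  [0.1, 0, 0, -50, 0],
  [0.1, 0, 0, -85, 0],
  [0.1, 0, 0, -120, 0],
  [0.1, 0, 0, -155, 0],
  [0.1, 0, 0, -185, 0],
  [0.1, 0, 0, -200, 0],
  [0.1, 0, 0, -202, 0],
  [0.1, 0, 0, -202, 0],
])

```text
clock: 5.55
eef_pos: [559.8, 243.0, 269.4]
eef_rot: [-3.141, -0.002, -2.856]
wrist_force: [-0.8, -0.0, -2.4]
finger_gap: 15.4
finger_force: 40.0
```

Run:
```python
from h import *
c=imaging.camera('scene');a=c['img'][180:400,240:520];save('s2.png',cv2.resize(a,(784,616-16),interpolation=cv2.INTER_CUBIC))
go(560,243,270,196.4)
for nm,P in (('grip',[560,243,270]),):print(proj(c,[P]))
```

```text
from [559.8 243.  269.2] yaw -163.6 dx dy dz turn -0.2 -0.1 -0.8 -0.0
[[368.8058096  260.34412116]]
```

View pics/s2.png

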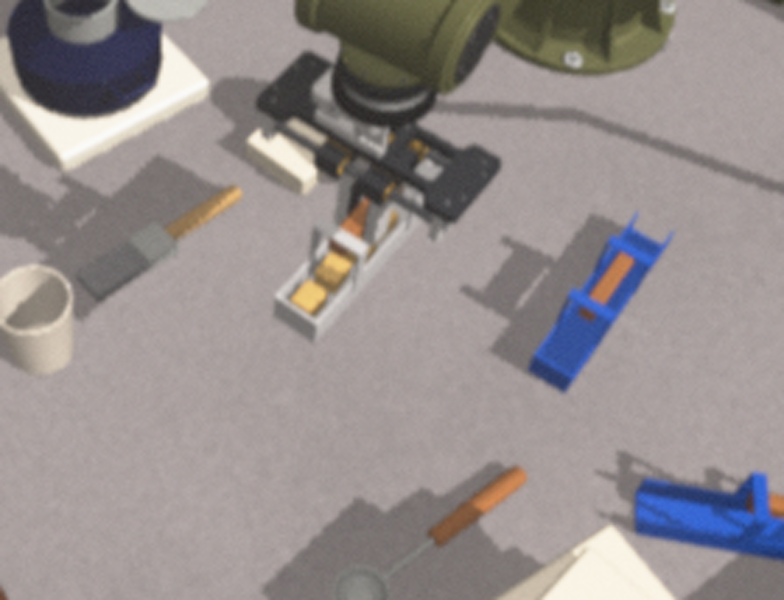

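```bash
python3 -c "
from h import *
go(594,-120,268,70)"
```

```text
from [559.8 243.  269.2] yaw -163.6 dx dy dz turn 69.5 -357.9 1.2 126.4
```

Call:
arm_command([
  [0.1, 2, -8, 0, 3],
  [0.1, 6, -30, 0, 10],
  [0.1, 11, -55, 0, 18],
  [0.1, 16, -80, 0, 27],
  [0.1, 21, -107, 0, 36],
  [0.1, 26, -134, 0, 45],
  [0.1, 31, -160, 0, 54],
  [0.1, 36, -186, 0, 63],
  [0.1, 41, -212, 0, 72],
  [0.1, 46, -238, 0, 81],
  [0.1, 51, -264, 0, 90],
  [0.1, 56, -288, 0, 99],
  [0.1, 61, -312, 0, 108],
  [0.1, 65, -334, 0, 116],
  [0.1, 68, -349, 0, 122],
  [0.1, 69, -357, 0, 125.5],
  [0.1, 69.5, -358, 0, 126.4],
  [0.1, 69.5, -358, 0, 126.4],
  [0.1, 69.5, -358, 0, 126.4],
])

```text
clock: 7.98
eef_pos: [594.3, -119.6, 270.3]
eef_rot: [-3.141, -0.0, 1.222]
wrist_force: [-0.2, 0.5, -1.4]
finger_gap: 15.4
finger_force: 40.0
```

Run:
```python
from h import *
np.set_printoptions(precision=1,suppress=True)
go(594,-120,268,70)
c=imaging.camera('wrist');save('w2.png',c['img'])
c2=imaging.camera('scene');
N=np.array([557.5,-221,150]);th=np.linspace(0,6.28,40)
print(proj(c,[N]),proj(c2,[N]))
w=cv2.resize(c['img'],(640,480));a=c2['img'][130:330,200:466];
save('w2.png',np.vstack([cv2.resize(c['img'],(400,300)),cv2.resize(a,(400,300))]))
```

```text
from [ 594.3 -119.6  270.3] yaw 70.0 dx dy dz turn -0.5 -0.1 2.3 0.0
[[319.3 355.9]] [[268.9 177.5]]
```

View pics/w2.png

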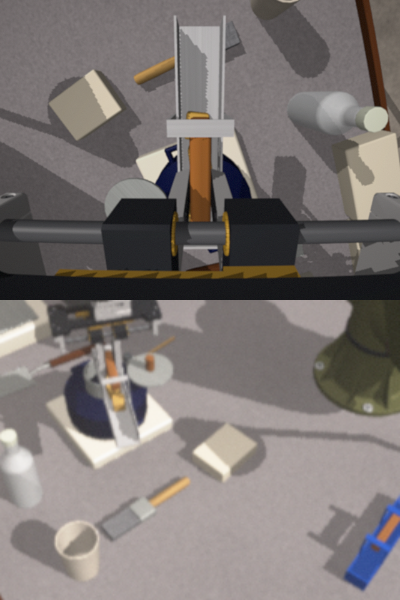

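The chute is held level with its closed end over the neck, and the wax is still in it. I'll now pre-tip it gently on the rim.

Call:
arm_command([
  [0.1, 0, 0, 15, 0],
  [0.1, 0, 0, 35, 0],
  [0.1, 0, 0, 45, 0],
  [0.1, 0, 0, 50, 0],
  [0.1, 0, 0, 53, 0],
  [0.1, 0, 0, 56, 0],
  [0.1, 0, 0, 59, 0],
  [0.1, 0, 0, 62, 0],
  [0.1, 0, 0, 64, 0],
  [0.1, 0, 0, 64, 0],
], force=20)

```text
clock: 9.32
eef_pos: [594.4, -119.9, 206.4]
eef_rot: [3.141, -0.0, 1.221]
wrist_force: [1.9, 1.4, 2.4]
finger_gap: 15.7
finger_force: 20.0
```

Run:
```python
from h import *
np.set_printoptions(precision=1,suppress=True)
go(594,-120,268,70)
s=monitor.read_state();print(s['wrist_force'],s['moment'])
c=imaging.camera('wrist');save('w3.png',c['img'][:300,200:460])
for d in trace(c,'chute')[:2]: print(d['rect'],d['p'])
# lip prediction vs tilt
p=s['eef_pos'];d=np.array([-.342,-.94,0])
for t in(0,5,10,15):
    a=np.radians(t);x,z=-133,-65
    for y in(-19,19):
        P=p+d*(x*np.cos(a)-z*np.sin(a))+np.array([0,0,x*np.sin(a)+z*np.cos(a)])+y*np.array([.94,-.342,0]);print(t,y,proj(c,[P]),P)
```

```text
from [ 594.4 -119.9  206.4] yaw 70.0 dx dy dz turn -0.2 -0.3 -61.6 -0.0
[1.9 1.4 2.4] [ 0.2 -0.1  0. ]
0 -19 [[286.5  44.8]] [622.   11.6 141.4]
0 19 [[351.4  44.9]] [657.7  -1.4 141.4]
5 -19 [[288.4  60.9]] [619.9   5.8 130.1]
5 19 [[349.6  60.9]] [655.6  -7.2 130.1]
10 -19 [[290.   76.6]] [617.4  -0.9 119.3]
10 19 [[348.1  76.6]] [653.2 -13.9 119.3]
15 -19 [[291.4  92. ]] [614.7  -8.4 109.2]
15 19 [[346.7  92.1]] [650.4 -21.4 109.2]
```

View pics/w3.png

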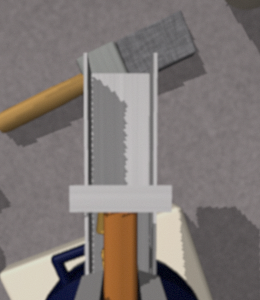

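The lip edge is at about row 73, so the tilt is about 9°. A little more, then I lift.

Call:
arm_command([
  [0.1, 0, 0, 2, 0],
  [0.1, 0, 0, 5, 0],
  [0.1, 0, 0, 6, 0],
  [0.1, 0, 0, 6, 0],
  [0.1, 0, 0, 0, 0],
  [0.1, 0, 0, -20, 0],
  [0.1, 0, 0, -50, 0],
  [0.1, 0, 0, -70, 0],
  [0.1, 0, 0, -75, 0],
  [0.1, 0, 0, -75, 0],
], force=30)

```text
clock: 10.68
eef_pos: [594.1, -120.1, 280.7]
eef_rot: [-3.141, 0.0, 1.221]
wrist_force: [-0.7, -0.7, -2.9]
finger_gap: 16.0
finger_force: 30.0
```

```bash
cat >> h.py <<'E'
def tilt(c,name=None):
    # match wrist view of lip edge: print predicted rows for tilts; edge found by the trough floor's brightness step
    s=monitor.read_state();p=s['eef_pos'];yw=s['eef_rot'][2];d=-np.array([np.cos(yw),np.sin(yw),0])
    for t in range(0,60,5):
        a=np.radians(t);x,z=-133,-65
        P=p+d*(x*np.cos(a)-z*np.sin(a))+np.array([0,0,x*np.sin(a)+z*np.cos(a)]);print(t,proj(c,[P])[0].round(),end='; ')
    print()
    g=cv2.cvtColor(c['img'],cv2.COLOR_RGB2GRAY)[:,312:332].mean(1);print([int(v) for v in g[20:300:4]])
E
python3 - <<'E'
from h import *
np.set_printoptions(precision=1,suppress=True)
c=imaging.camera('wrist');save('w4.png',c['img']);tilt(c)
N=np.array([557,-221]);d=np.array([-.342,-.94]);g=N+95*d;go(*g,240,70)
E
```

```text
0 [319.  45.]; 5 [319.  61.]; 10 [319.  77.]; 15 [319.  92.]; 20 [319. 107.]; 25 [319. 122.]; 30 [319. 137.]; 35 [319. 151.]; 40 [319. 166.]; 45 [319. 180.]; 50 [319. 194.]; 55 [319. 208.]; 
[117, 118, 117, 118, 121, 121, 119, 119, 120, 118, 110, 107, 110, 115, 116, 122, 142, 184, 184, 185, 180, 162, 144, 147, 150, 145, 148, 145, 149, 148, 149, 154, 148, 151, 145, 149, 152, 146, 148, 147, 149, 183, 182, 187, 185, 183, 181, 160, 104, 108, 109, 108, 108, 108, 108, 107, 108, 107, 107, 107, 107, 106, 106, 106, 106, 106, 106, 106, 106, 105]
from [ 594.  -120.   280.3] yaw 70.0 dx dy dz turn -202.6 -0.1 40.3 -0.0
```

View pics/w4.png

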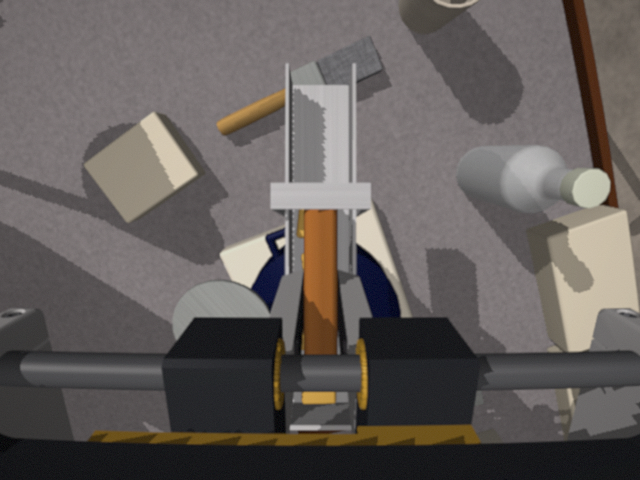

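The lip edge is at row 85, so the tilt is about 13°, and the wax is still behind the near strap. Next I carry it so the lip is over the neck and lower it in.

Call:
arm_command([
  [0.1, -5, 0, 0, 0],
  [0.1, -20, 0, 0, 0],
  [0.1, -42, 0, 0, 0],
  [0.1, -66, 0, 0, 0],
  [0.1, -90, 0, 0, 0],
  [0.1, -114, 0, 0, 0],
  [0.1, -138, 0, 0, 0],
  [0.1, -162, 0, 0, 0],
  [0.1, -182, 0, 0, 0],
  [0.1, -195, 0, 0, 0],
  [0.1, -200, 0, 5, 0],
  [0.1, -200, 0, 15, 0],
  [0.1, -200, 0, 28, 0],
  [0.1, -200, 0, 38, 0],
  [0.1, -200, 0, 43, 0],
  [0.1, -200, 0, 45, 0],
  [0.1, -200, 0, 45, 0],
])

```text
clock: 12.85
eef_pos: [525.9, -307.9, 236.6]
eef_rot: [3.141, 0.0, 1.221]
wrist_force: [-0.5, -0.4, -2.1]
finger_gap: 15.4
finger_force: 30.0
```

Run:
```python
from h import *
np.set_printoptions(precision=1,suppress=True)
c=imaging.camera('wrist');save('w5.png',c['img'][:330,180:460]);tilt(c)
N=np.array([557,-221]);print(proj(c,[[557,-221,150]]))
s=monitor.read_state();print(s['eef_pos'],s['wrist_force'],s['moment'])
```

```text
0 [319.  45.]; 5 [319.  61.]; 10 [319.  77.]; 15 [319.  92.]; 20 [319. 107.]; 25 [319. 122.]; 30 [319. 137.]; 35 [319. 151.]; 40 [319. 166.]; 45 [319. 180.]; 50 [319. 194.]; 55 [319. 208.]; 
[24, 23, 23, 24, 24, 25, 25, 24, 24, 56, 159, 76, 63, 64, 41, 25, 109, 210, 209, 210, 205, 192, 171, 171, 167, 172, 163, 168, 172, 166, 170, 173, 169, 168, 171, 174, 168, 172, 165, 170, 172, 209, 208, 213, 211, 208, 205, 182, 121, 124, 124, 124, 124, 124, 124, 123, 123, 123, 123, 123, 122, 122, 122, 122, 122, 122, 121, 121, 121, 121]
[[318.3 120.2]]
[ 525.9 -307.9  236.8] [ 0.4 -0.5 -1.8] [-0.1  0.1  0. ]
```

View pics/w5.png

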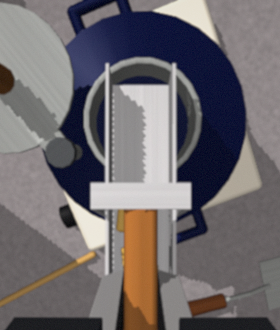

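The lip is inside the neck ring and centred on it (ring centre col ~141, lip col ~141 in the crop). Next I push the lip against the far inner wall to raise the tilt to about 18°.

Call:
arm_command([
  [0.1, 4, 0, 0, 0],
  [0.1, 7, 0, 0, 0],
  [0.1, 9, 0, -2, 0],
  [0.1, 11, 0, -3.5, 0],
  [0.1, 13, 0, -5, 0],
  [0.1, 15, 0, -6.5, 0],
  [0.1, 16, 0, -7, 0],
  [0.1, 16, 0, -7, 0],
], force=20)

```text
clock: 13.9
eef_pos: [531.2, -294.2, 245.0]
eef_rot: [3.139, 0.003, 1.221]
wrist_force: [-4.4, -8.3, 4.6]
finger_gap: 15.8
finger_force: 20.0
```

Run:
```python
from h import *
np.set_printoptions(precision=1,suppress=True)
c=imaging.camera('wrist');tilt(c)
s=monitor.read_state();p=s['eef_pos'];print(p,'a',(p[:2]-[557,-221])@[-.342,-.94],s['wrist_force'],s['moment'])
```

```text
0 [319.  44.]; 5 [319.  60.]; 10 [319.  76.]; 15 [319.  92.]; 20 [319. 107.]; 25 [319. 122.]; 30 [319. 136.]; 35 [319. 151.]; 40 [319. 165.]; 45 [319. 179.]; 50 [319. 194.]; 55 [319. 208.]; 
[129, 130, 133, 173, 23, 24, 24, 24, 25, 25, 24, 25, 25, 25, 25, 23, 157, 122, 63, 59, 73, 206, 211, 210, 187, 173, 174, 181, 173, 177, 174, 174, 177, 171, 174, 173, 180, 174, 180, 174, 174, 176, 210, 207, 213, 209, 208, 208, 130, 124, 125, 124, 125, 124, 124, 124, 124, 124, 124, 123, 124, 123, 123, 123, 123, 123, 122, 122, 122, 122]
[ 531.2 -294.3  244.9] a 77.69520997567874 [-2.9 -9.6  4.2] [-1.9  0.9  0.1]
```

Tilt is now about 18°, at the wall. Next a swift arc to about 43°, then a pull back to open the gap.

Call:
arm_command([
  [0.1, 12, 0, -10, 0],
  [0.1, 28, 0, -20, 0],
  [0.1, 45, 0, -28, 0],
  [0.1, 56, 0, -32, 0],
  [0.1, 58, 0, -33, 0],
  [0.1, 38, 0, -35, 0],
  [0.1, 22, 0, -35, 0],
  [0.1, 22, 0, -35, 0],
  [0.1, 22, 0, -35, 0],
  [0.1, 22, 0, -35, 0],
  [0.1, 22, 0, -35, 0],
])

```text
clock: 15.32
eef_pos: [539.0, -271.8, 278.5]
eef_rot: [3.142, -0.0, 1.222]
wrist_force: [-0.1, -0.3, -2.2]
finger_gap: 15.5
finger_force: 20.0
```

```bash
cat > chk.py <<'E'
from h import *
np.set_printoptions(precision=1,suppress=True)
c=imaging.camera('wrist');tilt(c)
s=monitor.read_state();p=s['eef_pos'];print(p,'a',(p[:2]-[557,-221])@[-.342,-.94],s['wrist_force'],s['moment'],s['finger_gap'])
print([(d['rect'],round(d['p'],2)) for d in find_in(c,'wax1')])
h=cv2.cvtColor(c['img'],cv2.COLOR_RGB2HSV);m=((h[...,0]>12)&(h[...,0]<30)&(h[...,1]>110)&(h[...,2]>90)).astype(np.uint8)
n,l,st,ce=cv2.connectedComponentsWithStats(m)
print([(st[i].tolist()) for i in range(1,n) if st[i,4]>25])
E
python3 chk.py
```

```text
0 [319.  45.]; 5 [319.  61.]; 10 [319.  77.]; 15 [319.  92.]; 20 [319. 107.]; 25 [319. 122.]; 30 [319. 137.]; 35 [319. 151.]; 40 [319. 166.]; 45 [319. 180.]; 50 [319. 194.]; 55 [319. 208.]; 
[137, 136, 132, 137, 137, 136, 136, 136, 136, 137, 138, 150, 196, 223, 65, 27, 27, 29, 28, 28, 28, 28, 28, 28, 29, 27, 157, 112, 95, 100, 104, 105, 106, 120, 109, 108, 108, 21, 15, 14, 14, 71, 173, 172, 174, 170, 177, 170, 184, 200, 204, 201, 199, 173, 120, 120, 121, 121, 120, 121, 120, 120, 120, 120, 120, 120, 120, 120, 120, 118]
[ 539.  -271.9  278.5] a 54.003883478828435 [ 0.4  0.4 -1.4] [-0.  0. -0.] 15.73411233847825
[([321.8, 152.5, 20.6, 35.2], 0.85)]
[[181, 130, 24, 24, 440], [310, 131, 28, 36, 814], [304, 235, 33, 119, 3549], [175, 271, 106, 57, 538], [356, 339, 12, 71, 549], [273, 352, 7, 57, 274], [90, 425, 391, 21, 3932]]
```

Call:
arm_command([
  [0.1, -6, 0, -5, 0],
  [0.1, 4, 0, -5, 0],
  [0.1, -6, 0, -5, 0],
  [0.1, 4, 0, -8, 0],
  [0.1, -4, 0, -20, 0],
  [0.1, -4, 0, -30, 0],
  [0.1, -4, 0, -30, 0],
])

```text
clock: 16.3
eef_pos: [537.6, -276.2, 309.7]
eef_rot: [3.14, 0.0, 1.221]
wrist_force: [0.4, -0.1, -2.3]
finger_gap: 15.7
finger_force: 20.0
```

```bash
python3 chk.py
python3 - <<'E'
from h import *
c=imaging.camera('scene');print([(d['rect'],round(d['p'],2)) for d in find_in(c,'wax1')]); print(proj(c,[[557,-221,150],[540,-272,308]]))
E
```

```text
0 [319.  45.]; 5 [319.  61.]; 10 [319.  77.]; 15 [319.  92.]; 20 [319. 107.]; 25 [319. 122.]; 30 [319. 137.]; 35 [319. 151.]; 40 [319. 166.]; 45 [319. 180.]; 50 [319. 194.]; 55 [319. 208.]; 
[136, 136, 135, 132, 135, 135, 134, 135, 134, 135, 135, 138, 179, 221, 177, 26, 27, 27, 26, 26, 28, 27, 28, 28, 28, 98, 140, 91, 93, 103, 103, 100, 117, 104, 103, 86, 14, 14, 13, 14, 13, 70, 172, 173, 172, 172, 170, 170, 177, 198, 201, 198, 196, 171, 119, 119, 119, 119, 119, 119, 119, 118, 118, 118, 118, 118, 118, 119, 118, 117]
[ 537.5 -276.1  308.9] a 58.41381317118592 [ 0.1 -0.9 -1.8] [0.  0.1 0. ] 16.063718882581526
[([323.0, 147.9, 19.0, 34.2], 0.59)]
[[196, 127, 21, 21, 350], [310, 128, 26, 33, 684], [304, 235, 33, 119, 3542], [183, 260, 99, 54, 474], [356, 339, 12, 71, 545], [273, 345, 7, 64, 281], [88, 425, 390, 21, 4099]]
[]
[[269.07144461 177.41021396]
 [259.8841663  123.55256499]]
```

Run:
```python
from h import *
np.set_printoptions(precision=1,suppress=True)
s=monitor.read_state();p=s['eef_pos'];yw=s['eef_rot'][2];d=-np.array([np.cos(yw),np.sin(yw),0]);lat=np.array([.94,-.342,0]);a=np.radians(45)
def W(x,y,z):
    x-=23;z-=68;return p+d*(x*np.cos(a)-z*np.sin(a))+np.array([0,0,x*np.sin(a)+z*np.cos(a)])+y*lat
for n in('scene','top'):
    c=imaging.camera(n);h=cv2.cvtColor(c['img'],cv2.COLOR_RGB2HSV)
    m=((h[...,0]>8)&(h[...,0]<32)&(h[...,1]>90)&(h[...,2]>80)).astype(np.uint8)
    k,l,st,ce=cv2.connectedComponentsWithStats(m)
    for x in(-110,-80,-50,0,40,70,90,105):
        q=proj(c,[W(x,0,13)])[0];i,j=q.astype(int);print(n,x,q,c['img'][j,i],h[j,i])
    print([(st[i].tolist(),h[l==i].mean(0).astype(int).tolist()) for i in range(1,k) if st[i,4]>5 and abs(ce[i]-proj(c,[p])[0]).max()<60])
F=[]
for i in range(12):
    imaging.camera('top');s=monitor.read_state();F.append(np.r_[s['wrist_force'],s['moment']])
print(np.mean(F,0),np.std(F,0))
```

```text
scene -110 [268.  170.6] [145 141 139] [ 10  11 145]
scene -80 [266.  160.5] [230 227 226] [  8   4 230]
scene -50 [264.  150.3] [232 229 228] [  8   4 232]
scene 0 [260.6 133.1] [180 132 105] [ 11 106 180]
scene 40 [257.8 119.2] [146 113  94] [ 11  91 146]
scene 70 [255.7 108.6] [137 130 130] [  0  13 137]
scene 90 [254.4 101.6] [75 71 66] [17 31 75]
scene 105 [253.3  96.2] [100  92  85] [ 14  38 100]
[([233, 85, 14, 5, 50], [15, 130, 109]), ([257, 90, 16, 4, 32], [17, 108, 104]), ([275, 91, 7, 4, 21], [18, 113, 178]), ([245, 92, 11, 5, 29], [17, 120, 116]), ([266, 96, 27, 22, 371], [19, 124, 210]), ([241, 103, 9, 17, 87], [18, 121, 155]), ([257, 110, 8, 24, 124], [12, 135, 168]), ([302, 158, 10, 6, 10], [16, 94, 144]), ([234, 162, 25, 12, 78], [9, 116, 112]), ([297, 167, 5, 10, 42], [11, 125, 148])]
top -110 [429. 228.] [19 21 31] [115  99  31]
top -80 [438.  229.5] [160 158 156] [ 15   6 160]
top -50 [447.3 231. ] [56 57 40] [32 76 57]
top 0 [463.4 233.5] [72 71 54] [28 64 72]
top 40 [476.8 235.7] [86 85 83] [20  9 86]
top 70 [487.2 237.3] [107 107 105] [ 30   5 107]
top 90 [494.3 238.5] [33 29 20] [ 21 100  33]
top 105 [499.7 239.3] [68 67 47] [29 79 68]
[([415, 227, 7, 8, 46], [18, 114, 106]), ([406, 253, 7, 6, 30], [12, 119, 123])]
[ 0.1  0.3 -1.4 -0.   0.1 -0. ] [0.5 0.5 0.6 0.  0.  0. ]
```

The lip region is empty and the wrist load has dropped by about 0.5-0.9 N against the earlier readings, which fits the wax being gone. One block is visible inside the neck at about (415,227) in the top view. Now I carry the chute to a free bench area.

```bash
python3 -c "
from h import *
go(561,263,345,70)"
```

```text
from [ 537.5 -275.9  308.5] yaw 70.0 dx dy dz turn 514.4 -162.5 -36.5 -0.0
```

Call:
arm_command([
  [0.1, 0, 0, -20, 0],
  [0.1, 10, -3, -37, 0],
  [0.1, 35, -11, -37, 0],
  [0.1, 75, -24, -37, 0],
  [0.1, 120, -38, -37, 0],
  [0.1, 165, -52, -37, 0],
  [0.1, 210, -66, -37, 0],
  [0.1, 255, -81, -37, 0],
  [0.1, 300, -95, -37, 0],
  [0.1, 345, -109, -37, 0],
  [0.1, 390, -123, -37, 0],
  [0.1, 435, -137, 0, 0],
  [0.1, 475, -150, 40, 0],
  [0.1, 503, -159, 85, 0],
  [0.1, 514, -162, 115, 0],
  [0.1, 514, -162, 125, 0],
  [0.1, 514, -162, 125, 0],
  [0.1, 514, -162, 125, 0],
])

```text
clock: 19.45
eef_pos: [561.9, 262.2, 185.3]
eef_rot: [3.14, -0.002, 1.221]
wrist_force: [-0.5, 0.1, -1.0]
finger_gap: 15.8
finger_force: 20.0
```

```bash
python3 chk.py
python3 - <<'E'
from h import *
c=imaging.camera('top')
print('wax',[(d['rect'],round(d['p'],2)) for d in find_in(c,'wax1')]);print('mouth px',proj(c,[[557,-221,150],[557,-221,60]]))
h=cv2.cvtColor(c['img'],cv2.COLOR_RGB2HSV)[212:250,405:448]
m=((h[...,0]>8)&(h[...,0]<32)&(h[...,1]>90)).astype(int)
for r in m: print(''.join('.#'[v] for v in r))
for t in('brush','blank','ladle'):print(t,[atz(c,d['rect'][:2],5)[:2].round() for d in find_in(c,t)[:1]])
E
```

```text
0 [319.  45.]; 5 [319.  61.]; 10 [319.  77.]; 15 [319.  92.]; 20 [319. 108.]; 25 [319. 122.]; 30 [319. 137.]; 35 [319. 152.]; 40 [319. 166.]; 45 [319. 180.]; 50 [319. 194.]; 55 [319. 208.]; 
[84, 79, 82, 82, 83, 84, 84, 83, 84, 83, 82, 82, 83, 83, 83, 83, 97, 119, 116, 119, 118, 122, 121, 119, 120, 117, 121, 119, 116, 119, 116, 116, 119, 119, 119, 120, 118, 116, 119, 117, 117, 123, 145, 147, 143, 146, 150, 146, 157, 170, 174, 171, 168, 148, 97, 102, 102, 102, 102, 101, 102, 102, 101, 101, 101, 101, 101, 102, 102, 101]
[561.9 262.2 185.2] a -455.84393899967114 [-0.6 -0.5 -1.3] [-0.   0.1 -0. ] 15.849132251762844
[]
[[176, 29, 115, 58, 1627], [0, 230, 29, 39, 551], [305, 235, 31, 118, 2632], [356, 339, 12, 70, 506], [276, 341, 5, 10, 28], [274, 358, 6, 51, 187], [88, 425, 390, 20, 4280]]
wax []
mouth px [[426.15354445 229.17908485]
 [420.54294776 233.80627724]]
...........................................
...........................................
...........................................
...........................................
...........................................
........
[... 827 characters left out ...]

...........................................
...........................................
...........................................
...........................................
...........................................
...........................................
...........................................
...........................................
...........................................
...........................................
...........................................
...........................................
...........................................
...........................................
brush [array([612.,  25.])]
blank [array([419.,  -9.])]
ladle [array([600., 437.])]
```

Call:
arm_command([
  [0.1, 0, 0, 20, 0],
  [0.1, 0, 0, 37, 0],
  [0.1, -3, 0, 43, 0],
  [0.1, -16, 0, 47, 0],
  [0.1, -28, 0, 53, 0],
  [0.1, -39, 0, 60, 0],
  [0.1, -50, 0, 68, 0],
  [0.1, -60, 0, 77, 0],
  [0.1, -69, 0, 86, 0],
  [0.1, -76, 0, 95, 0],
  [0.1, -81, 0, 102, 0],
  [0.1, -85, 0, 109, 0],
  [0.1, -87, 0, 114, 0],
  [0.1, -88, 0, 117, 0],
  [0.1, -88, 0, 117, 0],
], force=12)

```text
clock: 21.68
eef_pos: [531.5, 180.5, 67.4]
eef_rot: [3.141, -0.002, 1.222]
wrist_force: [-4.8, 2.6, 11.1]
finger_gap: 15.8
finger_force: 12.0
```

```bash
python3 chk.py
```

```text
0 [319.  45.]; 5 [319.  61.]; 10 [319.  77.]; 15 [319.  92.]; 20 [319. 107.]; 25 [319. 122.]; 30 [319. 137.]; 35 [319. 152.]; 40 [319. 166.]; 45 [319. 180.]; 50 [319. 194.]; 55 [319. 208.]; 
[110, 108, 108, 110, 112, 110, 109, 110, 112, 111, 115, 144, 174, 173, 174, 174, 173, 174, 171, 165, 157, 143, 136, 130, 124, 127, 126, 125, 127, 129, 124, 124, 123, 124, 124, 123, 124, 126, 126, 125, 125, 127, 129, 123, 123, 122, 122, 123, 109, 63, 143, 167, 168, 171, 167, 167, 167, 106, 96, 99, 99, 99, 98, 99, 99, 98, 98, 98, 98, 98]
[531.5 180.5  67.5] a -368.7002320991027 [-4.4  2.6 11.6] [ 0.4  0.9 -0. ] 16.14875139574193
[]
[[306, 215, 26, 4, 60], [304, 249, 32, 105, 3109], [356, 339, 12, 70, 503], [274, 358, 5, 51, 169], [92, 423, 405, 22, 4399]]
```

Call:
arm_command([
  [0.1, 0, 0, -1, 0],
  [0.6, 0, 0, -1, 0],
  [0.6, 0, 0, -1, 0],
  [0.6, 0, 0, -1, 0],
  [0.6, 0, 0, -1, 0],
  [0.6, 0, 0, -30, 0],
  [0.6, 0, 0, -80, 0],
  [0.6, 0, 0, -130, 0],
  [0.6, 0, 0, -180, 0],
  [0.6, 0, 0, -200, 0],
  [0.6, 0, 0, -200, 0],
])

```text
clock: 23.15
eef_pos: [531.5, 179.9, 267.6]
eef_rot: [3.139, -0.001, 1.221]
wrist_force: [-0.5, -0.0, -0.2]
finger_gap: 56.4
finger_force: 0.0
```

Run:
```python
from h import *
np.set_printoptions(precision=1,suppress=True)
c=imaging.camera('wrist');save('w6.png',c['img'])
for t in('chute','wax1','chute_grip'):print(t,[(np.round(d['rect']),round(d['p'],2)) for d in find_in(c,t)])
for d in trace(c,'chute')[:2]:
    m=d['region'];pts=np.argwhere(m)[:,::-1].astype(np.float32);r=cv2.minAreaRect(pts);b=cv2.boxPoints(r)
    w=np.array([atz(c,q,20)[:2] for q in b]);print(d['p'],w.tolist(),np.linalg.norm(w-np.roll(w,1,0),axis=1))
h=cv2.cvtColor(c['img'],cv2.COLOR_RGB2HSV);m=((h[...,0]>5)&(h[...,0]<32)&(h[...,1]>110)&(h[...,2]>90)).astype(np.uint8)
n,l,st,ce=cv2.connectedComponentsWithStats(m);print([(st[i].tolist(),h[l==i].mean(0).astype(int).tolist()) for i in range(1,n) if st[i,4]>20])
c=imaging.camera('top')
for k,z in(('cover',157),('cover_knob',173)):print(k,[(atz(c,d['rect'][:2],z),round(d['p'],2)) for d in find_in(c,k)])
h=cv2.cvtColor(c['img'],cv2.COLOR_RGB2HSV)[235:275,395:440];m=np.argwhere((h[...,0]>3)&(h[...,0]<18)&(h[...,1]>100))
print(len(m),atz(c,m.mean(0)[::-1]+[395,235],180))
go(483,-168,250,20)
```

```text
chute [(array([ 83., 151., 166., 158.]), 0.92), (array([320., 199.,  43., 190.]), 0.84)]
wax1 []
chute_grip [(array([318., 197.,  48., 198.]), 0.79), (array([ 84., 151., 168., 155.]), 0.67)]
0.82 [[162.63334223821437, 361.6779447913426], [385.4818310714885, 422.6550628215291], [414.94910770554486, 347.17846342345973], [189.27948758768304, 275.7536640105783]] [ 90.  231.   81.  236.7]
0.78 [[550.0529813964984, 304.4127878956462], [598.5467137867064, 286.7964996282848], [524.4788198434234, 72.7474939462395], [469.16500825709954, 92.93397895321692]] [226.4  51.6 226.5  58.9]
[([200, 0, 31, 13, 214], [13, 178, 116]), ([27, 123, 52, 52, 896], [13, 178, 135]), ([312, 194, 15, 64, 881], [13, 175, 144]), ([350, 317, 31, 22, 416], [17, 137, 157]), ([439, 339, 28, 69, 946], [20, 185, 128]), ([174, 362, 10, 46, 197], [20, 183, 110]), ([194, 422, 385, 23, 4002], [19, 188, 106])]
cover [(array([ 477.4, -181.4,  157. ]), 0.92)]
cover_knob [(array([ 481. , -175.3,  173. ]), 0.94)]
23 [ 482.9 -167.2  180. ]
from [531.1 179.8 265.8] yaw 70.0 dx dy dz turn -343.2 73.9 15.8 50.0
```

```bash
python3 -c "
from h import *
go(483,-168,235,70)
P=np.array([499.1,-223.4]);K=np.array([483,-168]);tx=np.array([.342,.94]);ty=np.array([.94,-.342])
for a in(106,95,83,71,59,47,35,23,12,2.4,-2):
    q=P+58*np.array([np.cos(np.radians(a)),np.sin(np.radians(a))])-K;print(a,(q@tx).round(1),(q@ty).round(1))
"
```

```text
from [531.1 179.8 265.8] yaw 70.0 dx dy dz turn -343.2 73.9 30.8 -0.0
106 0.4 -0.0
95 6.0 9.6
83 10.0 21.0
71 11.4 33.1
59 10.4 45.2
47 6.8 56.8
35 1.0 67.4
23 -7.0 76.5
12 -15.8 83.3
2.4 -24.5 87.7
-2 -28.6 89.3
```

Call:
arm_command([
  [0.6, -20, 4, 10, 0],
  [0.6, -65, 14, 30, 0],
  [0.6, -120, 26, 30, 0],
  [0.6, -175, 38, 30, 0],
  [0.6, -230, 50, 30, 0],
  [0.6, -285, 61, 30, 0],
  [0.6, -330, 71, 30, 0],
  [0.6, -343, 74, 30, 0],
  [0.6, -343, 74, 30, 0],
  [0.6, -343, 74, 30, 0],
])

```text
clock: 24.8
eef_pos: [483.5, -166.6, 236.4]
eef_rot: [-3.141, -0.0, 1.222]
wrist_force: [-0.0, -0.4, -0.7]
finger_gap: 56.1
finger_force: 0.0
```

Run:
```python
from h import *
np.set_printoptions(precision=1,suppress=True)
go(483,-168,180,70)
c=imaging.camera('wrist');print(proj(c,[[483,-168,189],[483,-168,173]]))
for k in('cover_knob','cover'):print(k,[(np.round(d['rect']),round(d['p'],2)) for d in find_in(c,k)])
h=cv2.cvtColor(c['img'],cv2.COLOR_RGB2HSV);m=((h[...,0]>4)&(h[...,0]<18)&(h[...,1]>110)&(h[...,2]>60)).astype(np.uint8)
n,l,st,ce=cv2.connectedComponentsWithStats(m);print([(st[i].tolist(),ce[i].round().tolist(),h[l==i].mean(0).astype(int).tolist()) for i in range(1,n) if st[i,4]>40])
```

```text
from [ 483.5 -166.6  236.4] yaw 70.0 dx dy dz turn -1.4 0.0 56.4 0.0
[[319.  272.5]
 [319.1 264.3]]
cover_knob [(array([320., 262., 131., 140.]), 0.76), (array([290., 368., 111.,  56.]), 0.4)]
cover [(array([319., 262., 125., 134.]), 0.97)]
[([339, 17, 15, 12, 43], [346.0, 22.0], [16, 133, 102]), ([306, 247, 27, 37, 763], [319.0, 265.0], [13, 175, 138]), ([363, 392, 46, 23, 609], [386.0, 403.0], [10, 172, 84])]
```

Call:
arm_command([
  [0.6, -1, 0, 25, 0],
  [0.6, -1, 0, 45, 0],
  [0.6, -1, 0, 55, 0],
  [0.6, -1, 0, 55, 0],
  [0.1, -1, 0, 55, 0],
  [0.1, -1, 0, 55, 0],
  [0.1, -1, 0, 55, 0],
  [0.1, -1, 0, 55, 0],
  [0.1, -1, 0, 55, 0],
], force=8)

```text
clock: 26.08
eef_pos: [482.8, -168.6, 181.5]
eef_rot: [-3.141, -0.0, 1.221]
wrist_force: [-1.3, 3.2, 1.9]
finger_gap: 17.7
finger_force: 8.0
```

Call:
arm_command([
  [0.1, 3, 4, 0, 0],
  [0.1, 6, 9.6, 0, 0],
  [0.1, 8.5, 15, 0, 0],
  [0.1, 10, 21, 0, 0],
  [0.1, 11, 27, 0, 0],
  [0.1, 11.4, 33, 0, 0],
  [0.1, 11, 39, 0, 0],
  [0.1, 10.4, 45, 0, 0],
  [0.1, 9, 51, 0, 0],
  [0.1, 6.8, 57, 0, 0],
  [0.1, 4, 62, 0, 0],
  [0.1, 1, 67.4, 0, 0],
  [0.1, -3, 72, 0, 0],
  [0.1, -7, 76.5, 0, 0],
  [0.1, -11, 80, 0, 0],
  [0.1, -16, 83, 0, 0],
  [0.1, -20, 86, 0, 0],
  [0.1, -24.5, 87.7, 0, 0],
  [0.1, -28, 89, 0, 0],
  [0.1, -28, 89, 0, 0],
])

```text
clock: 28.58
eef_pos: [557.0, -226.0, 181.5]
eef_rot: [3.141, 0.0, 1.221]
wrist_force: [1.1, -0.5, -4.9]
finger_gap: 17.6
finger_force: 8.0
```

Run:
```python
from h import *
np.set_printoptions(precision=1,suppress=True)
s=monitor.read_state();print(s['eef_pos'],s['wrist_force'],s['finger_gap'])
```

```text
[ 557.  -226.   181.5] [ 1.1 -0.5 -4.9] 17.603853503627406
```

Call:
arm_command([
  [0.1, -3, 1, 0, 0],
  [0.1, -6, 2, 0, 0],
  [0.1, -9, 3, 0, 0],
  [0.1, -9, 3, 0, 0],
])

```text
clock: 29.08
eef_pos: [554.8, -234.5, 180.8]
eef_rot: [-3.136, 0.0, 1.222]
wrist_force: [-14.7, 5.8, -1.0]
finger_gap: 14.3
finger_force: 6.5
```

Call:
arm_command([
  [0.1, 8, -3, 0, 0],
  [0.6, 8, -3, 0, 0],
  [0.6, 8, -3, 0, 0],
  [0.6, 8, -3, 0, 0],
  [0.6, 8, -3, -30, 0],
  [0.6, 8, -3, -80, 0],
  [0.6, 8, -3, -120, 0],
  [0.6, -80, 0, -130, 0],
  [0.6, -120, 0, -130, 0],
  [0.6, -120, 0, -130, 0],
])

```text
clock: 30.32
eef_pos: [514.0, -351.0, 311.4]
eef_rot: [3.141, 0.0, 1.217]
wrist_force: [0.4, 0.8, -0.4]
finger_gap: 56.4
finger_force: 0.0
```

Run:
```python
from h import *
np.set_printoptions(precision=1,suppress=True)
for n in('wrist','top','scene'):
    c=imaging.camera(n)
    for k,z in(('cover_knob',173),('cover',157)):print(n,k,[(np.round(d['rect']),atz(c,d['rect'][:2],z)[:2],round(d['p'],2)) for d in find_in(c,k)[:2]])
    h=cv2.cvtColor(c['img'],cv2.COLOR_RGB2HSV);m=((h[...,0]>4)&(h[...,0]<18)&(h[...,1]>110)&(h[...,2]>60)).astype(np.uint8)
    k,l,st,ce=cv2.connectedComponentsWithStats(m);q=proj(c,[[557,-221,173]])[0];print([(st[i].tolist(),atz(c,ce[i],175)[:2]) for i in range(1,k) if st[i,4]>8 and abs(ce[i]-q).max()<50])
    for d in trace(c,'cover')[:1]:
        mm=cv2.moments(d['region'].astype(np.uint8),True);print('centroid',atz(c,(mm['m10']/mm['m00'],mm['m01']/mm['m00']),157)[:2])
    if n=='top':
        for t in('chute','brush','blank','beaker','bottle'):print(t,[np.round(d['rect']).tolist() for d in find_in(c,t)[:3]])
        print('wax',[(d['rect'],d['p']) for d in find_in(c,'wax1')])
s=monitor.read_state();print(s['clock'],s['eef_pos'],s['wrist_force'])
```

```text
wrist cover_knob [(array([305.,  59., 129., 116.]), array([ 552.9, -213.7]), 0.97)]
wrist cover [(array([306.,  61., 120., 113.]), array([ 553.5, -211.9]), 0.75), (array([314., 101., 210., 198.]), array([ 548.8, -243.4]), 0.74)]
[([300, 38, 22, 31, 505], array([ 558.5, -210.6]))]
centroid [ 555.8 -211.9]
top cover_knob [(array([426., 233.,  32.,  40.]), array([ 542.7, -215.4]), 0.57)]
top cover [(array([424., 234.,  34.,  40.]), array([ 542.3, -212. ]), 0.83), (array([488., 196.,  22.,  31.]), array([ 645.9, -391.9]), 0.73)]
[([422, 225, 6, 5, 21], array([ 559.3, -212.5]))]
centroid [ 552.8 -213. ]
chute [[138.0, 307.0, 60.0, 64.0], [279.0, 245.0, 70.0, 34.0], [227.0, 329.0, 38.0, 75.0]]
brush [[335.0, 219.0, 14.0, 67.0]]
blank [[346.0, 285.0, 31.0, 39.0], [424.0, 233.0, 36.0, 44.0]]
beaker [[322.0, 158.0, 26.0, 29.0]]
bottle [[393.0, 152.0, 26.0, 33.0], [346.0, 286.0, 34.0, 36.0]]
wax []
scene cover_knob [(array([272., 176.,  29.,  26.]), array([ 556.6, -198.3]), 0.86)]
scene cover [(array([271., 178.,  33.,  20.]), array([ 556.7, -209.8]), 0.6)]
[([235, 160, 28, 13, 77], array([ 595.5, -272.5])), ([268, 169, 4, 9, 35], array([ 557.3, -213.5]))]
centroid [ 553.9 -212.6]
31.225 [ 515.5 -347.8  311.5] [ 0.3  0.2 -0.4]
```

The knob is at about (558,-212), roughly 9 mm (~0.15 rad) short of shut, because my back-off dragged it. I'll push it home with closed fingers.

```bash
python3 -c "
from h import *
go(572,-174,311,70)"
```

```text
from [ 515.5 -347.8  311.5] yaw 70.0 dx dy dz turn 182.6 -6.5 0.5 -0.0
```

Call:
arm_command([
  [0, 30, -1, 0, 0],
  [0, 80, -3, 0, 0],
  [0, 130, -5, 0, 0],
  [0, 170, -6, 20, 0],
  [0, 183, -6, 70, 0],
  [0, 183, -6, 115, 0],
  [0, 183, -6, 131, 0],
  [0, 183, -6, 131, 0],
  [0, 175, -6, 131, 0],
  [0, 167, -6, 131, 0],
  [0, 161, -6, 131, 0],
  [0, 156, -6, 131, 0],
  [0, 152, -6, 131, 0],
  [0, 149, -6, 131, 0],
  [0, 146, -6, 131, 0],
  [0, 146, -6, 131, 0],
])

```text
clock: 33.22
eef_pos: [561.6, -204.5, 180.8]
eef_rot: [3.141, -0.007, 1.224]
wrist_force: [13.4, 27.9, 2.2]
finger_gap: 0.3
finger_force: 15.8
```

Call:
arm_command([
  [0, 6, 0, 0, 0],
  [0, 25, 0, 0, 0],
  [0, 30, 0, -40, 0],
  [0, 30, 0, -90, 0],
  [0, 80, 0, -120, 0],
  [0, 120, 0, -120, 0],
  [0, 120, 0, -120, 0],
])

```text
clock: 34.1
eef_pos: [601.5, -93.2, 300.4]
eef_rot: [-3.141, 0.0, 1.224]
wrist_force: [-0.5, -0.0, 0.7]
finger_gap: 0.5
finger_force: 0.0
```

Run:
```python
from h import *
np.set_printoptions(precision=1,suppress=True)
P=np.array([499.1,-223.4])
for n in('top','scene'):
    c=imaging.camera(n)
    h=cv2.cvtColor(c['img'],cv2.COLOR_RGB2HSV);m=((h[...,0]>4)&(h[...,0]<18)&(h[...,1]>110)&(h[...,2]>60)).astype(np.uint8)
    k,l,st,ce=cv2.connectedComponentsWithStats(m);q=proj(c,[[557,-221,173]])[0];print([(st[i].tolist(),atz(c,ce[i],175)[:2]) for i in range(1,k) if st[i,4]>8 and abs(ce[i]-q).max()<20])
    for d in trace(c,'cover')[:1]:
        mm=cv2.moments(d['region'].astype(np.uint8),True);print('centroid',atz(c,(mm['m10']/mm['m00'],mm['m01']/mm['m00']),157)[:2])
    for d in trace(c,'chute')[:3]:
        pts=np.argwhere(d['region'])[:,::-1].astype(np.float32);b=cv2.boxPoints(cv2.minAreaRect(pts))
        w=np.array([atz(c,q,20)[:2] for q in b]);print('chute',w.mean(0),np.linalg.norm(w-np.roll(w,1,0),axis=1))
s=monitor.read_state();print(s['clock'],s['eef_pos'],s['wrist_force'])
```

```text
[([426, 225, 6, 5, 23], array([ 559.5, -221.8]))]
centroid [ 550.7 -229.8]
chute [354.2 602.9] [ 64.6 224.   65.2 223.2]
chute [537. 189.] [216.9  50.8 217.7  50.5]
chute [293.5 341.4] [217.4  55.  217.6  54.2]
[([265, 167, 5, 9, 28], array([ 558.9, -224.7]))]
centroid [ 560.  -220.6]
chute [305.7 337.5] [ 50.8 223.6  55.6 219.6]
chute [527.7 190.6] [236.2  69.1 240.   61.5]
chute [339.7 590.3] [230.3  86.7 240.   87. ]
34.4 [600.8 -96.6 300.3] [-0.9 -0.3 -0.4]
```

Run:
```python
from h import *
c=imaging.camera('top')
for nm,im in(('start',cv2.imread('pics/top1.png')[:,:,::-1]),('now',c['img'])):
    h=cv2.cvtColor(np.ascontiguousarray(im),cv2.COLOR_RGB2HSV);m=((h[...,0]>14)&(h[...,0]<28)&(h[...,1]>100)&(h[...,2]>70)).astype(np.uint8)
    k,l,st,ce=cv2.connectedComponentsWithStats(m);print(nm,[st[i].tolist() for i in range(1,k) if st[i,4]>12])
```

```text
start [[18, 192, 6, 13, 24], [10, 205, 11, 9, 29], [8, 211, 6, 6, 14], [253, 212, 7, 8, 41], [8, 215, 14, 12, 36], [335, 220, 6, 30, 109], [9, 222, 13, 17, 46], [260, 225, 4, 6, 17], [262, 236, 4, 7, 14], [6, 239, 9, 10, 23], [11, 240, 10, 22, 65], [534, 273, 60, 78, 3375], [1, 274, 14, 10, 36], [11, 283, 8, 7, 17], [7, 286, 4, 6, 13], [2, 299, 7, 13, 30], [2, 316, 5, 6, 14], [8, 316, 9, 14, 38], [7, 331, 9, 10, 24], [12, 346, 4, 10, 23], [0, 374, 14, 16, 65], [7, 385, 6, 8, 19], [4, 391, 8, 7, 15], [0, 397, 4, 10, 16], [6, 399, 7, 12, 35], [0, 411, 10, 11, 35], [0, 422, 12, 11, 41], [0, 430, 10, 9, 22], [4, 439, 7, 7, 21]]
now [[18, 195, 6, 13, 24], [11, 207, 7, 12, 20], [335, 220, 6, 30, 118], [16, 227, 6, 8, 14], [11, 250, 10, 4, 14], [8, 273, 12, 9, 22], [534, 273, 60, 77, 3396], [2, 294, 6, 11, 15], [8, 315, 9, 12, 30], [6, 329, 10, 6, 15], [2, 373, 9, 6, 20], [5, 380, 9, 14, 35], [0, 412, 12, 11, 36], [7, 424, 5, 9, 19], [0, 431, 8, 8, 21], [7, 439, 4, 11, 16]]
```

No wax-coloured patch remains on the bench or in the chute, the brush has not moved, and the cover is shut.

```bash
python3 -c "
from h import *
print(job.sign_off())"
```

```text
the job is handed in; nothing more can be done
None
```

I handed the job in at about 34 s on the robot clock; the sign-off returned no verdict. By camera, no wax is left in the chute or on the bench (I saw only one block in the pot directly and took the rest from that), the chute is down flat about 45 mm from where it started and turned, the cover is shut over the neck, and the bystanders I checked have not moved.

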